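Switch off the stone warmer and lift out the hot massage ball with tongs

ROBOT

A 7-joint arm with a two-finger parallel gripper is mounted at the origin on the work surface. World frame = base frame: x ahead of the robot, y to its left, z up, the work surface at z = 0. Lengths are in mm, angles in rad, forces in N, time in s.
With the tool pointing down it reaches from about 425 to 1025 mm from the base axis. Payload 9.4 kg.
Tool frame: the origin (TCP) lies between the finger pads; the fingertips stand 11 mm ahead of it and the grasp point (between the pads) lies 8 mm behind it; z points along the fingers, y is the line along which they close (so a half turn about z gives the same grasp; the last joint's range is limited). The gripper opens to 85 mm and grips with 20 to 120 N. Pads are 22 mm wide; open, the fingers measure 114 mm over their backs; the gripper's body (76 mm by 85 mm) begins 54 mm behind the grasp point. The pads swing forward as they close: fully open they stand 13 mm farther back than shut.
Start: joints at [-1.239, 0.599, -0.003, 1.599, 0.002, 0.943, -0.08], TCP at [288.197, 665.257, 242.275] pointing down, gripper open.
Joint ranges: [-2.57, 2.57], [-0.35, 1.97], [-1.29, 1.29], [0.11, 2.56], [-1.05, 4.19], [0.11, 1.86], [-2.63, 2.63]. Speed limits (rad/s): [2.22, 2.22, 3.01, 3.01, 3.14, 3.14, 3.14].

INTERFACE

Orientations are given as a unit quaternion [w, x, y, z].
In Python, from workcell import manip gives the robot as it stands. The module is installed in compiled form; this text tells all that it offers.
- The arm moves only by the shell command python3 -m pendant 'ROWS' [FORCE]. ROWS is JSON, one flat list of numbers, 7 for each row, row after row: the turn, a rotation vector about the tool's x, y, z in units of 2 pi rad (1.0 is 2 pi rad), then the shift along the tool's x, y, z in units of 0.5 m (1.0 is 0.5 m), then the gripper command: -1 is fully open, 1 is shut, values between are in proportion. In form: [ax, ay, az, dx, dy, dz, fingers, ax, ay, az, dx, dy, dz, fingers, ...]. A call has 1 to 10 rows; each row is the pose to reach, as a shift and turn from the pose commanded when the call began, along the tool's axes at that moment, turning the shorter way round; what a row does not reach only later rows make up. A row lasts 1/12 s, in which the tool goes at most 41.7 mm and 7.16 degrees, less where a joint would pass 70% of its speed; a pose out of reach is approached as far as the arm can. A call with a number of a shift or a turn outside -1 to 1 is refused whole. A call with a gripper value outside its range is refused whole. The fingers move at their own pace and stop on an object; FORCE is the grip in N (left out, the last holds). Time passes only in rows, so rows that repeat a pose let the fingers close. It gives the time, the measured TCP pose, the force, the opening and the grip force at its end, in the units of the state.
- manip.get_obs(): the state, without advancing time (a new reading comes with each control period).
- manip.get_image(name): name is "scene" or "top" or "wrist"; returns the picture (400x640x3 uint8, red, green, blue); there is no depth.
- manip.calibration(name): a dict with "camera_matrix" (3x3 intrinsics, pixels), "R" (3x3) and "t" (3): a world point X has camera coordinates R X + t; the wrist camera has in their place "hand_eye" (4x4, takes a point from camera to tool coordinates, whose origin is the TCP and whose axes are the flange's). Camera axes: x right, y down, z forward; pixel columns grow to the right and rows downward; lengths in mm; the calibration is good to about 2 mm. A picture is of the moment at which its call begins: read the wrist's pose just before it. calibration takes no time and is no camera call.
- manip.finish_job(): hands the job in; it is judged then, once.
The state is a dict: "time_s": time; "q": joint angles; "joint_vel": joint speeds; "effort": joint torques, N m; "position": TCP position; "eef_rot": TCP orientation; "contact_force": force on the tool from outside, world axes, zero at the start; "moment": the same for the moment, N m; "grip_width": opening from 0.0 (shut) to 1.0 (fully open); "finger_force": force on a finger pad.
Only numpy, scipy, OpenCV 4.12 (cv2) and the standard library are available. Lean on these libraries where they do the work, as an engineer would, in place of code of your own. Each camera call takes 0.05 s, during which the arm holds its last target. There are 200 camera calls.

TASK

Turn the stone warmer off by turning its thermostat knob fully anticlockwise to the stop, then pick up the kitchen tongs, close their jaws on the round knobbly massage ball and lift it about ten centimetres above the plate. The ball is hot: touch it only with the tongs, and leave the two flat stones in their places and everything else on the sill where it is. Finish while still holding the tongs shut on the raised ball, keeping it up and still; do not put it down.

Things in the scene. Friction and masses are not known exactly. Their poses are not given: they have to be found in the camera images.
- warmer: Table-top stone warmer, a flat white plastic box 200 mm deep (its x) by 400 mm long (its y), its deck 50 mm above the sill. Origin under the centre of the box, on the sill. It stands fixed; its +x points roughly away from the robot. The thermostat knob is on the deck at x -12, y -145 mm.
- plate_mid (a point): Centre of the upper surface of the warmer's aluminium plate, 58 mm above the sill, at x +20, y +50 mm of the warmer; axes as the warmer's. The plate is 110 mm (x) by 288 mm (y), 8 mm thick. It has three round dimples of 20 mm diameter in a row along y: one here, the others 95 mm to either side. Each carries the ball or one stone, in any order.
- thermostat (a joint): Turn of the thermostat knob in rad: 0 is off, the end stop fully anticlockwise seen from above; it grows clockwise up to 4.2. It turns stiffly by friction (0.05 N m), has no spring and stays where it is left.
- thermostat_grip (a point): Point on the knob's upright axis, 37 mm above the deck, where its bar is gripped. The black knob is a 44 mm disc (top 14 mm above the deck) with a straight bar across it, 42 mm long, 14 mm wide, its top 44 mm above the deck. The point turns with the knob: its x axis runs along the bar, which lies along the warmer's x when the knob is off.
- tongs: Steel kitchen tongs with black rubber grips, 0.13 kg, lying flat on the sill, both arms in one level plane. Origin at the pivot pin, on the underside; +x runs along the middle line to the jaws, z up. Strip arms on edge, 18 to 24 mm high about a middle plane at z 12 mm, ending at x 233 mm. A 24 mm hanging ring reaches back to x -43 mm. A spring holds them open.
- tongs_left: Left arm of the tongs (their +y side). Origin at the pivot pin; turns with the arm. Both arms turn equally about the pivot. The spring pushes back with about 10 N on each grip at rest and 13 N when on the ball: enough to carry the tongs, jaws still open, when the grips are squeezed just to about 50 mm (jaws then 67 mm apart).
- tongs_right: Right arm of the tongs (their -y side). Origin at the pivot pin; turns with the arm. Each mm taken off the width over the grips brings the jaws 1.8 mm nearer. Closed on the ball the grips measure about 34 to 38 mm over the outsides; a grip of 25 to 40 N then holds the ball well.
- tongs_grip (a point): Point on the tongs' middle line between the rubber grips, 115 mm ahead of the pivot and 12 mm above the underside; the tongs balance about here. The grips run from 82 to 148 mm ahead of the pivot, are 24 mm high and at rest measure 58 mm over their outsides here. They are pressed together from the two sides.
- tongs_jaws (a point): Point on the tongs' middle line midway between the two dished jaws, 93 mm ahead of tongs_grip and 12 mm above the underside; the ball's centre belongs here. The jaws are 22 mm high, 44 mm long (x 186 to 230 mm from the pivot) with a short inward lip at the end; at rest 82 mm apart inside, 98 mm over the outsides.
- ball: Grey silicone massage ball, the only sphere, 44 mm diameter with low bumps, about 0.05 kg. Origin at its centre. It sits in one of the plate's dimples, its centre 20 mm above the plate and 78 mm above the sill.
- stone_a: Flat round dark basalt stone, 54 mm diameter, 17 mm high, lying loose over a dimple of the plate. Origin under its centre. Must stay.
- stone_b: Flat round dark basalt stone, 48 mm diameter, 20 mm high, lying loose over a dimple of the plate. Origin under its centre. Must stay.
- tumbler: Glass tumbler, 72 mm diameter, 100 mm high, standing on the sill. Origin under its centre. Must stay.
- dumbbell: Grey plastic dumbbell, 1 kg, 184 mm long along its y, heads 68 mm across. Origin under its middle. Must stay.
- hex_key: Chrome hex key lying flat, long leg 104 mm along its x, short leg 32 mm to +y at its +x end, 7 mm thick. Origin under the middle of the long leg. Must stay.
- putty_tub: Low clear tub with white lid, 68 mm diameter, 45 mm high. Origin under its centre. Must stay.
- grip_ring: Black rubber grip ring lying flat, 72 mm outside diameter, 16 mm high. Origin under its centre. Must stay.
Not all that is in view belongs to the job. Of the things shaped like the ball, the grey one is meant.

How it is judged:
By the outcome, as a careful person would: the job done as asked, in the order asked, and still so for the second after the job is handed in, while the arm keeps its last pose, push and grip.
It also fails if it takes over 64 s, if anything falls off the work surface, if the arm or the gripper's body presses on something with over 40 N, if the wrist force passes 120 N, or if a joint passes its speed limit or range.

## Working session

There is one attempt and no reset: what is moved stays moved. The work goes in short steps, Python scripts to look and compute and a shell command to move; the robot and the scene stay as the last step left them, time stands still between calls to the robot, and variables do not carry over. Pictures are saved under pics/ and viewed, at most 13 in all, crops included, and the job is handed in when it is done.

```bash
mkdir -p pics
cat > h.py <<'E'
import numpy as np, cv2
from workcell import manip
from scipy.spatial.transform import Rotation as R
def save(cam,name):
    o=manip.get_obs(); im=manip.get_image(cam); cv2.imwrite(f'pics/{name}.png',im[:,:,::-1]); np.save(f'pics/{name}.npy',np.r_[o['position'],o['eef_rot']]); return o
def ray(cam,u,v,z,pose=None):
    c=manip.calibration(cam); K=np.array(c['camera_matrix']); d=np.linalg.solve(K,[u,v,1.])
    if cam=='wrist':
        H=np.array(c['hand_eye']); q=pose[3:]; W=R.from_quat([q[1],q[2],q[3],q[0]]).as_matrix()
        o=W@H[:3,3]+pose[:3]; d=W@H[:3,:3]@d
    else:
        r=np.array(c['R']); o=-r.T@np.array(c['t']); d=r.T@d
    return o+d*(z-o[2])/d[2]
def togo(target,yaw=None):
    """shift to TCP target in tool axes/0.5m; target tool-y direction yaw(world) with tool down -> az"""
    o=manip.get_obs(); q=o['eef_rot']; W=R.from_quat([q[1],q[2],q[3],q[0]])
    s=W.inv().apply(np.array(target)-o['position'])/500
    a=None
    if yaw is not None:
        y=np.array([np.cos(yaw),np.sin(yaw),0]); z=np.array([0,0,-1.]); x=np.cross(y,z)
        T=R.from_matrix(np.c_[x,y,z]); a=(W.inv()*T).as_rotvec()/(2*np.pi)
    print('shift',s.round(4),'turn',None if a is None else a.round(4)); return s,a
E
python3 - <<'E'
from h import *
o=save('top','top0'); save('scene','scene0')
print(o)
for c in('top','scene','wrist'): print(manip.calibration(c))
E
```

```text
{'time_s': 0.0, 'q': array([-1.23870296,  0.60017186, -0.0025122 ,  1.6001417 ,  0.00180712,
        0.94284922, -0.0797858 ]), 'joint_vel': array([-7.44196280e-05,  1.97171169e-04,  1.40735933e-03,  1.58154735e-04,
        1.59274921e-03, -2.57043521e-03,  1.93305097e-03]), 'effort': array([ 9.27475267e-04, -7.76455522e+01,  1.56502604e+00, -2.57993907e+01,
        1.23352435e-02,  9.15885321e-03,  1.49141563e-06]), 'position': array([288.04428397, 664.83665167, 241.37938612]), 'eef_rot': array([-7.66444881e-05,  2.02951266e-01,  9.79188525e-01, -7.80489291e-04]), 'contact_force': array([ 0.19206375, -0.25188498,  0.46439253]), 'moment': array([ 0.02963805,  0.04097979, -0.05758808]), 'finger_force': 0.0, 'grip_width': 0.9998459738420059}
{'camera_matrix': array([[362.74352953,   0.        , 315.4865996 ],
       [  0.        , 362.74352953, 203.50808122],
       [  0.        ,   0.        ,   1.        ]]), 'R': array([[-0.01483704, -0.99983657, -0.01032895],
       [-0.98451711,  0.0164126 , -0.17451845],
       [ 0.17465946,  0.00757969, -0.98459973]]), 't': array([ 52.29087375, 
[... 239 characters left out ...]
7, -0.00609276],
       [ 0.34501879,  0.52752067, -0.77632724],
       [-0.41682282, -0.65496552, -0.63030064]]), 't': array([ 440.52692868, -153.54918647, 1379.81128069])}
{'camera_matrix': array([[332.41856266,   0.        , 311.21415165],
       [  0.        , 332.41856266, 196.74343251],
       [  0.        ,   0.        ,   1.        ]]), 'hand_eye': array([[-3.61314007e-04, -9.52348792e-01, -3.05010898e-01,
         7.76738414e+01],
       [ 9.99999492e-01, -5.70514322e-05, -1.00645899e-03,
         2.31012216e-01],
       [ 9.41098694e-04, -3.05011107e-01,  9.52348329e-01,
        -1.31247910e+02],
       [ 0.00000000e+00,  0.00000000e+00,  0.00000000e+00,
         1.00000000e+00]])}
```

View pics/top0.png

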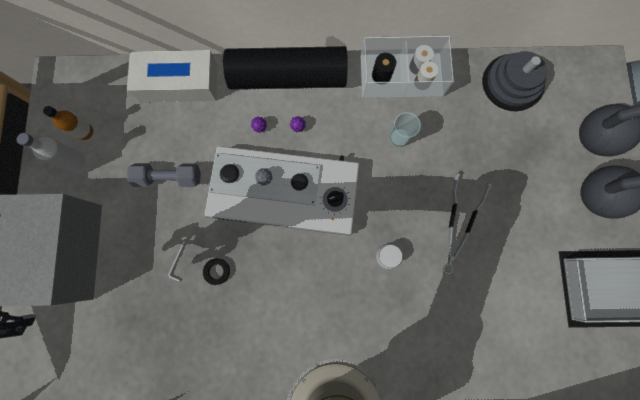

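View pics/scene0.png

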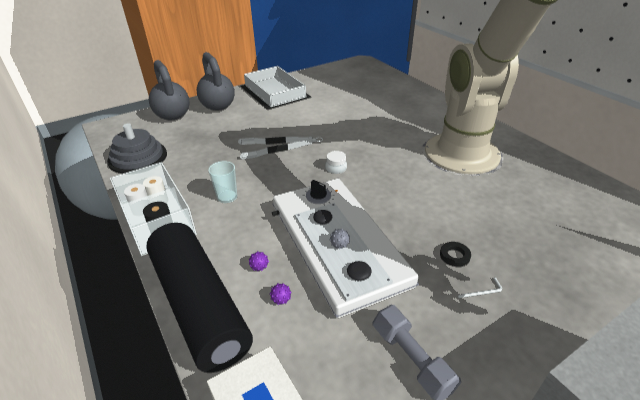

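The top view shows three ball-like things: the grey one on the plate (264,176) and purple ones at (259,124) and (297,124) behind the warmer. I choose the grey one. Stones are at (230,173) and (300,182), the knob at (335,199), and the tongs run from the ring at (449,272) to the jaws near (459,180) and (487,187). Next is a close crop.

Run:
```python
from h import *
im=cv2.imread('pics/top0.png')[135:285,200:360]; a=cv2.resize(im,None,fx=2.5,fy=2.5*1.5,interpolation=3)
im=cv2.imread('pics/top0.png')
a=cv2.resize(im[140:240,200:365],None,fx=4.8,fy=4.8,interpolation=3)[:480]
cv2.imwrite('pics/cropA.png',a)
b=cv2.resize(im[165:285,420:520],None,fx=5,fy=5,interpolation=3); cv2.imwrite('pics/cropB.png',b)
```

```text
(no output)
```

View pics/cropA.png

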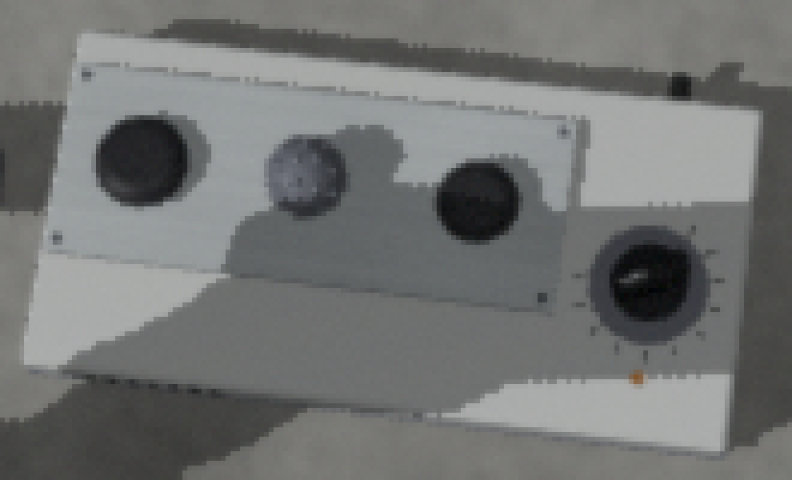

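View pics/cropB.png

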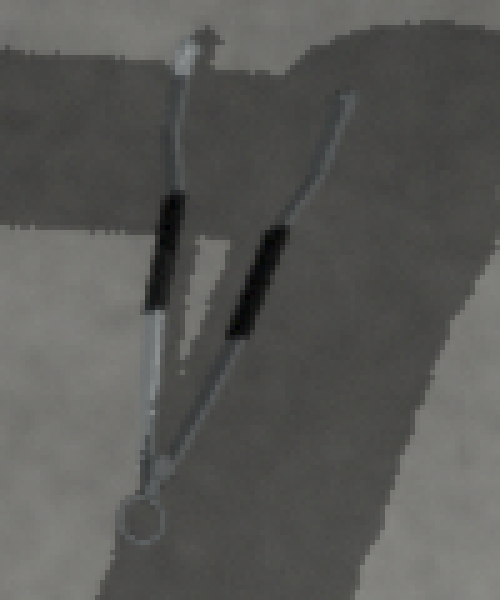

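Crop A confirms the grey knobbly ball at crop (306,175) between the two stones, the knob disc at (648,285), and deck corners (80,33), (760,108), (725,450), (25,368). Crop B: ring (141,519), grips (165,250) and (260,283), tips (183,55) and (347,97).

Run:
```python
from h import *
A=lambda x,y,z:ray('top',200+x/4.8-.4,140+y/4.8-.4,z)
B=lambda x,y,z:ray('top',420+x/5-.4,165+y/5-.4,z)
cs=[A(*p,50) for p in[(80,33),(760,108),(725,450),(25,368)]]
for c in cs: print('corner',c.round(1))
print('ctr',np.mean(cs,0)); TL,TR,BR,BL=cs
print(np.linalg.norm(TL-TR),np.linalg.norm(TL-BL))
d=(TL+BL-TR-BR)[:2]; yaw=np.arctan2(d[1],d[0])-np.pi/2; print('yaw',yaw)
c,s=np.cos(yaw),np.sin(yaw); M=np.array([[c,-s],[s,c]]); o=np.mean(cs,0)[:2]
print('knob pred',o+M@[-12,-145],'seen',A(648,285,64),'plate mid pred',o+M@[20,50],'ball seen',A(306,175,78))
rg=B(141,519,12);g1=B(165,250,22);g2=B(260,283,22);t1=B(183,55,20);t2=B(347,97,20)
print('ring',rg,'g',g1,g2,(g1+g2)/2,np.linalg.norm(g1-g2),'tips',t1,t2,(t1+t2)/2,np.linalg.norm(t1-t2))
d=(t1+t2)/2-rg; print('tongs yaw',np.arctan2(d[1],d[0]),np.linalg.norm(d))
```

```text
corner [699.5 316.5  50. ]
corner [647.6 -74.1  50. ]
corner [452.6 -48.   50. ]
corner [504.6 340.8  50. ]
ctr [576.05679805 133.82150718  50.        ]
394.0626606613577 196.42395841727404
yaw -0.13247871576006087
knob pred [545.00867421  -8.32283497] seen [543.21488743  -7.12550012  64.        ] plate mid pred [602.48612559 180.74155243] ball seen [605.48628861 180.59948974  78.        ]
ring [ 357.36227277 -310.11788443   12.        ] g [ 502.17962216 -331.10083039   22.        ] [ 483.159497 -381.289083   22.      ] [ 492.66955958 -356.1949567    22.        ] 53.671462260065574 tips [ 612.38443255 -350.75446726   20.        ] [ 586.74876901 -439.69401714   20.        ] [ 599.56660078 -395.2242422    20.        ] 92.56041690170701
tongs yaw -0.33790589730768783 256.8463132620971
```

Run:
```python
from h import *
togo([420,328,260]); togo([545,-8,260],0)
```

```text
shift [-0.51   -0.5135 -0.0362] turn None
shift [-1.0065 -1.0307 -0.0354] turn [-2.000e-04  1.000e-04  1.849e-01]
```

```bash
r="0,0,0.185,-0.98,-1,-0.036,-1"; python3 -m pendant '[0,0,0.185,-0.98,-1,-0.036,-1, 0,0,0.185,-0.98,-1,-0.036,-1, 0,0,0.185,-0.98,-1,-0.036,-1, 0,0,0.185,-0.98,-1,-0.036,-1, 0,0,0.185,-0.98,-1,-0.036,-1, 0,0,0.185,-0.98,-1,-0.036,-1, 0,0,0.185,-0.98,-1,-0.036,-1, 0,0,0.185,-0.98,-1,-0.036,-1, 0,0,0.185,-0.98,-1,-0.036,-1, 0,0,0.185,-0.98,-1,-0.036,-1]' 40
python3 - <<'E'
from h import *
togo([545,-8,260],0); print(manip.get_obs()['q'])
E
```

```text
time_s: 0.93
position: [437.5, 274.5, 253.0]
eef_rot: [-0.0, 0.71, 0.705, -0.0]
contact_force: [1.2, 0.5, 0.5]
grip_width: 1.0
finger_force: 0.0
shift [-0.5634  0.219  -0.014 ] turn [-0.      0.     -0.0012]
[-0.92761104  0.34949606  0.34374855  2.07581923 -0.17146142  0.74279038
 -0.48359576]
```

```bash
python3 -m pendant '[0,0,0,-0.563,0.219,-0.014,-1, 0,0,0,-0.563,0.219,-0.014,-1, 0,0,0,-0.563,0.219,-0.014,-1, 0,0,0,-0.563,0.219,-0.014,-1, 0,0,0,-0.563,0.219,-0.014,-1, 0,0,0,-0.563,0.219,-0.014,-1, 0,0,0,-0.563,0.219,-0.014,-1, 0,0,0,-0.563,0.219,-0.014,-1, 0,0,0,-0.563,0.219,-0.014,-1, 0,0,0,-0.563,0.219,-0.014,-1]'
python3 - <<'E'
from h import *
o=save('wrist','w1'); print(o['q'],o['position'])
im=cv2.imread('pics/w1.png'); cv2.imwrite('pics/w1b.png',im)
E
```

```text
time_s: 1.77
position: [546.6, -5.4, 259.6]
eef_rot: [-0.0, 0.708, 0.706, -0.0]
contact_force: [1.2, 1.5, -0.4]
grip_width: 0.996
finger_force: 0.0
[-0.3700652   0.38188832  0.37851143  2.00712576 -0.19572131  0.78777988
  0.12051638] [546.56561304  -5.41435994 259.64706608]
```

View pics/w1.png

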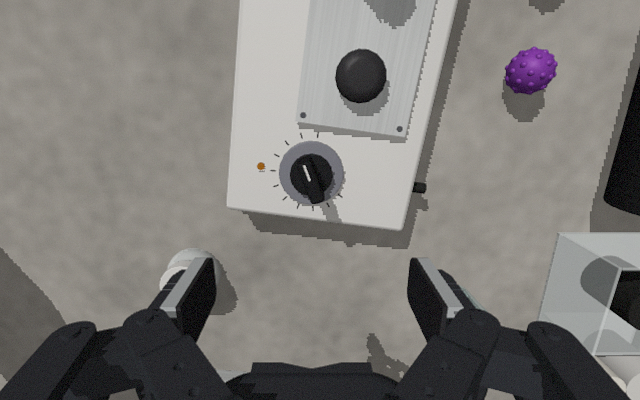

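The knob bar centre is near (311,175), with its white pointer line running from (310,182) up to (304,166). A stone sits at (360,75) and the purple decoy at (530,70). I'll zoom in on the dial.

Run:
```python
from h import *
im=cv2.imread('pics/w1.png')[120:225,240:380]; cv2.imwrite('pics/w1c.png',cv2.resize(im,None,fx=5.5,fy=5.5,interpolation=2))
```

```text
(no output)
```

View pics/w1c.png

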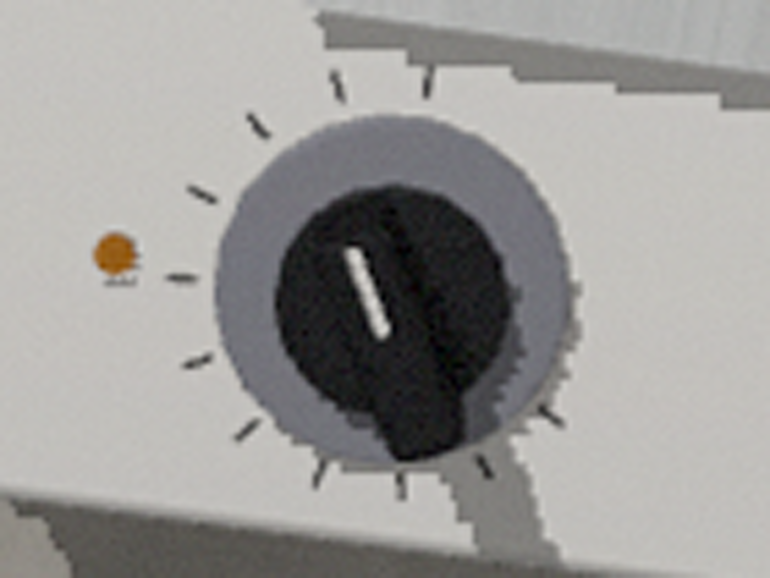

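Run:
```python
from h import *
p=np.load('pics/w1.npy'); C=lambda x,y,z:ray('wrist',240+x/5.5-.4,120+y/5.5-.4,z,p)
a,b=C(382,335,94),C(352,250,94); print('line',np.degrees(np.arctan2(*(b-a)[1::-1])))
a,b=C(462,430,94),C(393,210,94); print('edge',np.degrees(np.arctan2(*(b-a)[1::-1])))
k=C(394,298,64); print('disc ctr',k, 'ring', C(395,290,50)); k=np.array([544.5,-8,0]) if 0 else k
togo([k[0],k[1],130],np.radians(19.5)); togo([k[0],k[1],82],np.radians(19.5))
```

```text
line 108.61031862802719
edge 107.07394623429246
disc ctr [546.81888684  -7.83079     64.        ] ring [547.00295563  -9.70161384  50.        ]
shift [-0.0074  0.0012  0.2592] turn [-0.0002 -0.0001 -0.0542]
shift [-0.0075  0.0013  0.3552] turn [-0.0002 -0.0001 -0.0542]
```

```bash
python3 -m pendant '[0,0,-0.05,-0.006,-0.001,0.1,-1, 0,0,-0.05,-0.006,-0.001,0.18,-0.5, 0,0,-0.05,-0.006,-0.001,0.25,-0.3, 0,0,-0.05,-0.006,-0.001,0.3,-0.3, 0,0,-0.05,-0.006,-0.001,0.33,-0.3, 0,0,-0.05,-0.006,-0.001,0.355,-0.3, 0,0,-0.05,-0.006,-0.001,0.355,-0.3]'
python3 -m pendant '[0,0,0,0,0,0,1,0,0,0,0,0,0,1,0,0,0,0,0,0,1,0,0,0,0,0,0,1,0,0,0,0,0,0,1,0,0,0,0,0,0,1]' 40
```

```text
time_s: 2.4
position: [544.7, -5.9, 80.1]
eef_rot: [-0.002, 0.587, 0.81, -0.001]
contact_force: [0.2, 1.0, 0.4]
grip_width: 0.645
finger_force: 0.0
time_s: 2.9
position: [545.5, -7.7, 83.7]
eef_rot: [-0.0, 0.588, 0.809, 0.0]
contact_force: [-3.8, 0.7, 6.0]
grip_width: 0.155
finger_force: 40.7
```

```bash
python3 -m pendant '[0,0,-0.015,0,0,0,1,0,0,-0.03,0,0,0,1,0,0,-0.045,0,0,0,1,0,0,-0.06,0,0,0,1,0,0,-0.075,0,0,0,1,0,0,-0.09,0,0,0,1,0,0,-0.105,0,0,0,1,0,0,-0.12,0,0,0,1,0,0,-0.135,0,0,0,1,0,0,-0.15,0,0,0,1]'
python3 - <<'E'
from h import *
o=manip.get_obs(); print(o['moment'],o['q'])
togo([545.5,-8,82],np.radians(82.4))
E
```

```text
time_s: 3.73
position: [544.3, -8.8, 83.6]
eef_rot: [-0.001, 0.155, 0.988, -0.001]
contact_force: [-7.6, -1.5, 9.7]
grip_width: 0.155
finger_force: 41.2
[-0.28133987  1.59816522 -0.08317596] [-0.04120526  0.62174132 -0.06889368  2.13324397  0.10779006  0.39257992
  1.06332163]
shift [-0.0017  0.0022  0.0033] turn [-0.0003 -0.0004 -0.0283]
```

```bash
python3 -m pendant '[0,0,-0.01,0,0,0,1,0,0,-0.02,0,0,0,1,0,0,-0.026,0,0,0,1,0,0,-0.032,0,0,0,1,0,0,-0.038,0,0,0,1,0,0,-0.044,0,0,0,1,0,0,-0.044,0,0,0,1]'
python3 - <<'E'
from h import *
o=manip.get_obs(); print(o['moment'],o['q'])
togo([545.5,-8,82],np.radians(82.4))
E
```

```text
time_s: 4.32
position: [544.9, -9.3, 83.8]
eef_rot: [-0.001, 0.02, 1.0, -0.001]
contact_force: [-6.3, -1.3, 9.2]
grip_width: 0.156
finger_force: 77.5
[-0.27162915  1.29142205 -1.41976927] [ 0.00705351  0.6235042  -0.13742808  2.12953233  0.20840302  0.40273916
  1.23311691]
shift [-0.0012  0.0026  0.0036] turn [-0.0002 -0.0003  0.0146]
```

The moment jumped to -1.4 N m, so the stop is reached. Release, lift, and go to view the tongs.

```bash
python3 -m pendant '[0,0,0,0,0,0,0,0,0,0,0,0,0,-0.3,0,0,0,0,0,0,-0.3,0,0,0,0,0,-0.1,-0.3,0,0,0,0,0,-0.2,-1,0,0,0,0,0,-0.28,-1,0,0,0,0,0,-0.36,-1,0,0,0,0,0,-0.36,-1]'
python3 - <<'E'
from h import *
o=save('wrist','w2')
# view pose for tongs: tool y across the tongs, camera side (tool x) toward pivot or jaws
togo([492,-356,230],-0.338+np.pi/2); print(o['q'])
E
```

```text
time_s: 4.98
position: [548.6, -7.7, 268.6]
eef_rot: [0.004, 0.019, 1.0, 0.0]
contact_force: [1.8, 0.4, 0.9]
grip_width: 1.002
finger_force: 0.0
shift [ 0.0881 -0.7004  0.0766] turn [0.0003 0.0015 0.0478]
[ 0.07838694  0.36238979 -0.22534174  1.97179426  0.11058058  0.81055674
  1.32467377]
```

```bash
python3 -m pendant '[0,0,0.048,0.088,-0.7,0.076,-1,0,0,0.048,0.088,-0.7,0.076,-1,0,0,0.048,0.088,-0.7,0.076,-1,0,0,0.048,0.088,-0.7,0.076,-1,0,0,0.048,0.088,-0.7,0.076,-1,0,0,0.048,0.088,-0.7,0.076,-1,0,0,0.048,0.088,-0.7,0.076,-1,0,0,0.048,0.088,-0.7,0.076,-1,0,0,0.048,0.088,-0.7,0.076,-1,0,0,0.048,0.088,-0.7,0.076,-1]'
python3 -m pendant '[0,0,0,0,0,0,-1,0,0,0,0,0,0,-1]'
python3 - <<'E'
from h import *
o=save('wrist','w3'); print(o['q'])
a=cv2.imread('pics/w3.png'); b=cv2.imread('pics/w2.png')[0:240]
b=cv2.resize(b[:, 180:500],None,fx=1.0,fy=1.0)
c=np.zeros((600,800,3),np.uint8); c[:400,:640]=a
d=cv2.resize(cv2.imread('pics/w2.png')[80:280,180:500],(320,200)); c[400:600,:320]=d; cv2.imwrite('pics/m3.png',c)
E
```

```text
time_s: 5.87
position: [486.6, -362.2, 223.3]
eef_rot: [-0.001, 0.173, 0.985, -0.001]
contact_force: [-0.3, 0.5, 0.5]
grip_width: 0.997
finger_force: 0.0
time_s: 6.03
position: [489.4, -355.0, 224.1]
eef_rot: [-0.0, 0.169, 0.986, 0.0]
contact_force: [0.3, 0.1, -1.0]
grip_width: 1.007
finger_force: 0.0
[ 0.60037456  0.47686912 -0.09527453  1.89725816  0.06175064  0.77088911
  1.70348244]
```

View pics/m3.png

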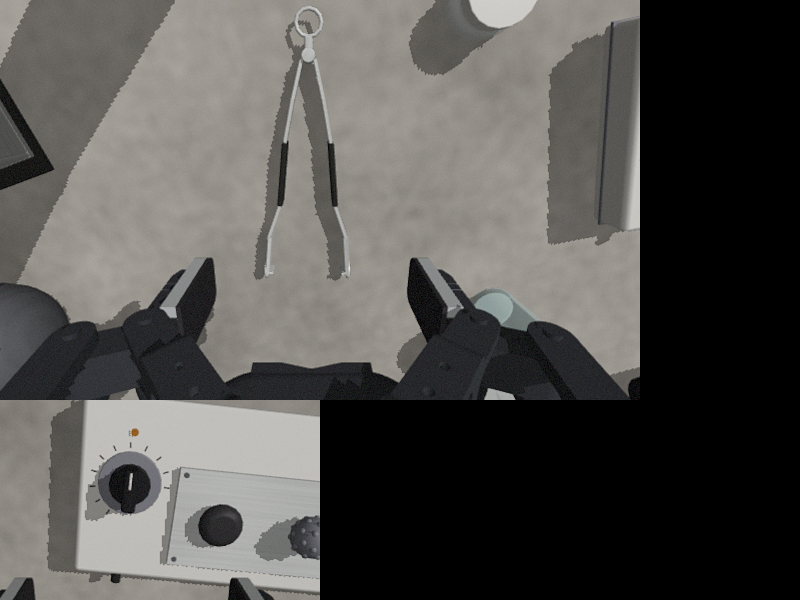

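The knob's pointer now lies along the warmer's x toward the orange mark, so it is off. Tongs: pivot (308,55), grips (283,174) and (333,174), tips (268,272) and (347,272).

Run:
```python
from h import *
p=np.load('pics/w3.npy'); C=lambda x,y,z:ray('wrist',x,y,z,p)
pv=C(308,55,20);g1,g2=C(283,174,24),C(333,174,24);t1,t2=C(268.5,272,22),C(347,272,22);rg=C(308.5,21,12)
for n,v in dict(pv=pv,g=(g1+g2)/2,t=(t1+t2)/2,ring=rg).items(): print(n,v.round(1))
print(np.linalg.norm(g1-g2),np.linalg.norm(t1-t2),np.linalg.norm((t1+t2)/2-pv))
d=(t1+t2)/2-rg; yaw=np.arctan2(d[1],d[0]); d2=(t1+t2)/2-pv; print('yaw',yaw,np.arctan2(d2[1],d2[0]))
u=np.array([np.cos(yaw),np.sin(yaw),0]); print('grip from pivot',pv+115*u,'from tips',(t1+t2)/2-117*u)
G=((pv+115*u)+((t1+t2)/2-117*u))/2; print(G)
togo([G[0],G[1],15],yaw+np.pi/2)
```

```text
pv [ 385.5 -321.6   20. ]
g [ 492.  -359.4   24. ]
t [ 600.  -398.2   22. ]
ring [ 357.5 -311.2   12. ]
51.2129100968025 89.10704782737787 227.77829920984064
yaw -0.34448522237616364 -0.3431142066751025
grip from pivot [ 493.7352282 -360.4236226   20.       ] from tips [ 489.85854774 -358.70093605   22.        ]
[ 491.79688797 -359.56227932   21.        ]
shift [-0.0074 -0.0083  0.4187] turn [ 0.0001 -0.      0.0011]
```

```bash
python3 -m pendant '[0,0,0.001,-0.007,-0.008,0.08,-1,0,0,0.001,-0.007,-0.008,0.16,-1,0,0,0.001,-0.007,-0.008,0.24,-1,0,0,0.001,-0.007,-0.008,0.3,-1,0,0,0.001,-0.007,-0.008,0.35,-1,0,0,0.001,-0.007,-0.008,0.39,-1,0,0,0.001,-0.007,-0.008,0.41,-1,0,0,0.001,-0.007,-0.008,0.417,-1,0,0,0.001,-0.007,-0.008,0.417,-1]'
python3 - <<'E'
from h import *
save('wrist','w4'); togo([491.8,-359.6,15],-0.344+np.pi/2)
E
python3 -m pendant '[0,0,0,0,0,0,-0.25,0,0,0,0,0,0,-0.18,0,0,0,0,0,0,-0.18,0,0,0,0,0,0,-0.16,0,0,0,0,0,0,-0.16,0,0,0,0,0,0,-0.16]' 25
```

```text
time_s: 6.83
position: [491.5, -360.2, 15.9]
eef_rot: [-0.0, 0.171, 0.985, 0.0]
contact_force: [-0.4, -0.1, 0.4]
grip_width: 0.999
finger_force: 0.0
shift [0.0007 0.0021 0.0034] turn [ 0.      0.0001 -0.0001]
time_s: 7.38
position: [492.2, -361.9, 18.1]
eef_rot: [0.002, 0.172, 0.985, -0.001]
contact_force: [-0.5, 1.3, 10.9]
grip_width: 0.584
finger_force: 13.3
```

```bash
python3 -m pendant '[0,0,0,0,0,-0.02,-0.16,0,0,0,0,0,-0.06,-0.16,0,0,0,0,0,-0.1,-0.16,0,0,0,0,0,-0.16,-0.16,0,0,0,0,0,-0.23,-0.16,0,0,0,0,0,-0.3,-0.16,0,0,0,0,0,-0.36,-0.16,0,0,0,0,0,-0.4,-0.16,0,0,0,0,0,-0.4,-0.16,0,0,0,0,0,-0.4,-0.16]'
python3 - <<'E'
from h import *
print(save('wrist','w5')['moment']); save('scene','s5'); a=cv2.imread('pics/w5.png'); c=np.zeros((600,800,3),np.uint8); c[:400,:640]=a
c[400:600,:400]=cv2.resize(cv2.imread('pics/s5.png')[60:160,200:400],(400,200),interpolation=2); cv2.imwrite('pics/m5.png',c)
b=np.array([604,181.]); w=-0.1325; g=b-93*np.array([np.cos(w),np.sin(w)]); print(g)
togo([g[0],g[1],230],w+np.pi/2)
E
```

```text
time_s: 8.22
position: [491.1, -361.5, 217.9]
eef_rot: [0.001, 0.172, 0.985, -0.001]
contact_force: [0.4, -0.1, -1.8]
grip_width: 0.586
finger_force: 10.4
[-0.03890695  0.04512531  0.00975609]
[511.81517196 193.28647549]
shift [ 0.3354  1.0571 -0.0284] turn [ 0.     -0.0002 -0.034 ]
```

View pics/m5.png

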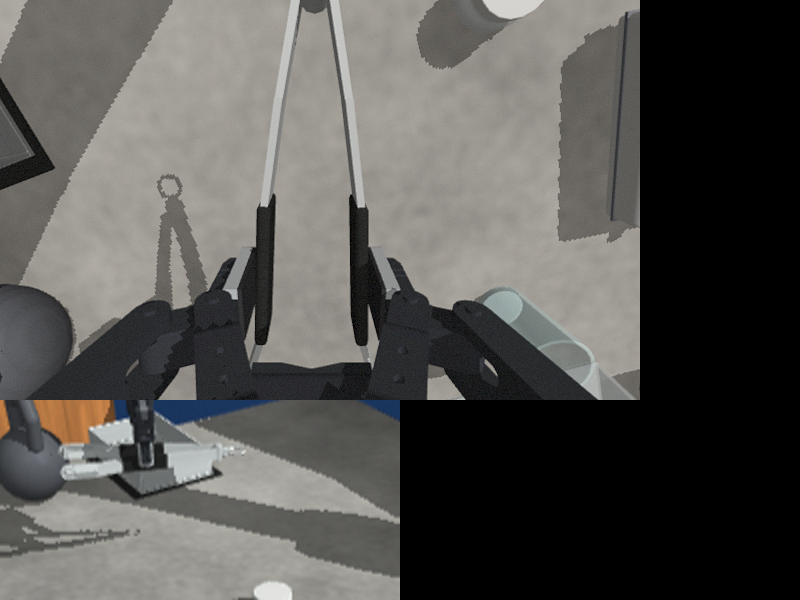

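The tongs are held level and centred, with their grips spanning rows 195 to 345 near columns 265 and 359. I'll recover their height in the tool frame from those rows and start the transfer.

```bash
python3 - <<'E'
from h import *
c=manip.calibration('wrist'); K=np.array(c['camera_matrix']); H=np.array(c['hand_eye'])
def tool(u,v,z):
    d=H[:3,:3]@np.linalg.solve(K,[u,v,1.]); o=H[:3,3]; return o+d*(z-o[2])/d[2]
for z in (-14,-10,-6,-2,2):  # tool z of grip tops
    print(z,tool(265,195,z).round(1),tool(359,195,z).round(1),tool(263,345,z).round(1),tool(359,343,z).round(1), 'pivot',tool(314,2,z+4).round(1))
E
python3 -m pendant '[0,0,-0.01,0.07,0.22,-0.02,-0.16,0,0,-0.034,0.335,1,-0.028,-0.16,0,0,-0.034,0.335,1,-0.028,-0.16,0,0,-0.034,0.335,1,-0.028,-0.16,0,0,-0.034,0.335,1,-0.028,-0.16,0,0,-0.034,0.335,1,-0.028,-0.16,0,0,-0.034,0.335,1,-0.028,-0.16,0,0,-0.034,0.335,1,-0.028,-0.16,0,0,-0.034,0.335,1,-0.028,-0.16,0,0,-0.034,0.335,1,-0.028,-0.16]'
python3 - <<'E'
from h import *
togo([511.8,193.3,230],-.1325+np.pi/2)
E
```

```text
-14 [ 40.8 -17.  -14. ] [ 40.8  17.8 -14. ] [-27.2 -20.8 -14. ] [-26.1  20.7 -14. ] pivot [104.8   1.  -10. ]
-10 [ 39.5 -17.6 -10. ] [ 39.5  18.4 -10. ] [-30.7 -21.5 -10. ] [-29.6  21.4 -10. ] pivot [105.7   1.   -6. ]
-6 [ 38.3 -18.2  -6. ] [38.3 19.  -6. ] [-34.3 -22.2  -6. ] [-33.2  22.1  -6. ] pivot [106.6   1.1  -2. ]
-2 [ 37.  -18.8  -2. ] [37.  19.5 -2. ] [-37.9 -22.9  -2. ] [-36.7  22.8  -2. ] pivot [107.5   1.1   2. ]
2 [ 35.8 -19.3   2. ] [35.8 20.1  2. ] [-41.5 -23.6   2. ] [-40.2  23.5   2. ] pivot [108.4   1.1   6. ]
time_s: 9.15
position: [499.5, 57.0, 226.4]
eef_rot: [-0.001, 0.066, 0.998, -0.0]
contact_force: [1.0, 0.5, -1.3]
grip_width: 0.583
finger_force: 10.4
shift [ 0.0115  0.2736 -0.0074] turn [-0.0001 -0.0004  0.    ]
```

```bash
python3 -m pendant '[0,0,0,0.012,0.08,0.02,-0.16,0,0,0,0.012,0.16,0.04,-0.16,0,0,0,0.012,0.23,0.08,-0.16,0,0,0,0.012,0.274,0.11,-0.16,0,0,0,0.012,0.274,0.14,-0.16,0,0,0,0.012,0.274,0.14,-0.16,0,0,0,0.012,0.274,0.14,-0.16]'
python3 - <<'E'
from h import *
print('scene ball',ray('scene',340,238.5,78))
o=save('scene','s6'); save('top','t6'); print(o['position'])
a=cv2.imread('pics/s6.png')[150:310,240:440]; b=cv2.imread('pics/t6.png')[120:250,190:350]
c=np.zeros((600,800,3),np.uint8); c[:320*600//600,:400]=cv2.resize(a,(400,320),interpolation=2); c[:325,400:800]=cv2.resize(b,(400,325),interpolation=2)
a2=cv2.imread('pics/scene0.png')[200:270,290:390]; c[320:600,:400]=cv2.resize(a2,(400,280),interpolation=2)
cv2.imwrite('pics/m6.png',c)
E
```

```text
time_s: 9.73
position: [511.5, 191.0, 156.0]
eef_rot: [-0.002, 0.066, 0.998, -0.001]
contact_force: [-0.5, 0.3, -0.9]
grip_width: 0.579
finger_force: 10.4
scene ball [603.24459661 181.30171906  78.        ]
[511.46954944 191.00699649 155.97923122]
```

View pics/m6.png

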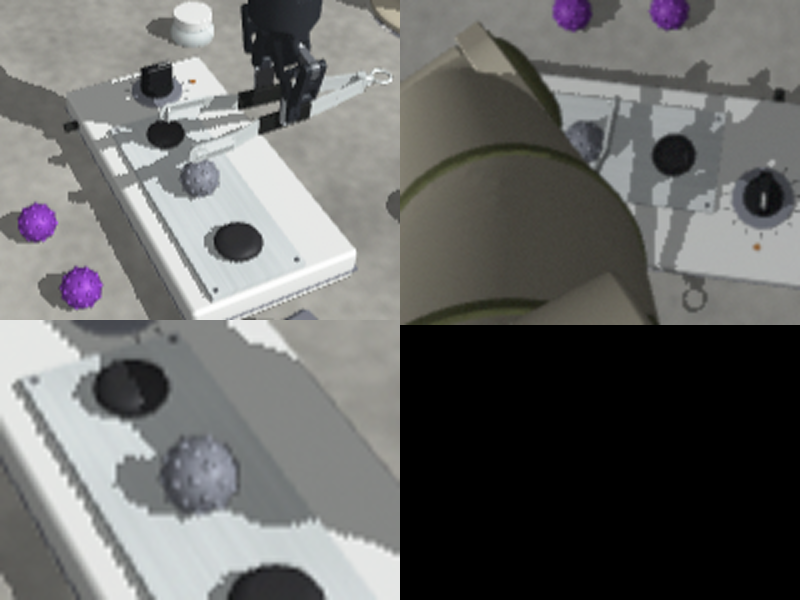

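The scene crop shows the tongs level above the ball (200,178) with the jaw tips at (192,155) and (163,112), straddling it. The stones (165,133) and (238,241) are undisturbed.

Run:
```python
from h import *
p=np.load('pics/s6.npy'); q=p[3:]; W=R.from_quat([q[1],q[2],q[3],q[0]])
for n,(x,y) in dict(near=(192,154),far=(163,114),ring=(380,77)).items():
  for z in (142,150,158):
    P=ray('scene',240+x/2-.25,150+y/2-.25,z); print(n,z,W.inv().apply(P-p[:3]).round(1))
b=np.array([603.7,181,78]); print('ball in tool',W.inv().apply(b-p[:3]))
u=W.apply([-1,0,0]); print(u); g=b-91.5*u; togo([g[0],g[1],86],-.1325+np.pi/2)
```

```text
near 142 [-114.6   24.8   13.5]
near 150 [-118.4   32.5    5.4]
near 158 [-122.3   40.2   -2.6]
far 142 [-114.9  -48.7   13.7]
far 150 [-118.7  -40.1    5.6]
far 158 [-122.5  -31.4   -2.4]
ring 142 [145.8   0.7  14.5]
ring 150 [138.5   8.7   6.5]
ring 158 [131.3  16.7  -1.6]
ball in tool [-93.03599776   2.41769524  77.62611907]
[ 0.99130999 -0.13149358 -0.00373401]
shift [-1.000e-04  5.100e-03  1.433e-01] turn [-0.0002 -0.0001 -0.0002]
```

```bash
python3 -m pendant '[0,0,0,0,0.005,0,-0.16,0,0,0,0,0.005,0.02,-0.16,0,0,0,0,0.005,0.05,-0.16,0,0,0,0,0.005,0.08,-0.16,0,0,0,0,0.005,0.1,-0.16,0,0,0,0,0.005,0.12,-0.16,0,0,0,0,0.005,0.132,-0.16,0,0,0,0,0.005,0.142,-0.16,0,0,0,0,0.005,0.142,-0.16]'
python3 - <<'E'
from h import *
o=save('scene','s7'); print(o['position'],o['contact_force'],o['moment'])
a=cv2.imread('pics/s7.png')[170:290,260:420]; cv2.imwrite('pics/m7.png',cv2.resize(a,(800,600),interpolation=2))
E
```

```text
time_s: 10.58
position: [512.9, 194.1, 85.8]
eef_rot: [-0.0, 0.066, 0.998, -0.0]
contact_force: [0.0, 0.3, -2.3]
grip_width: 0.577
finger_force: 10.4
[512.85520071 194.13139602  85.83552405] [ 0.03832808  0.26268017 -2.27219504] [-0.01270121  0.05372187  0.01102023]
```

View pics/m7.png

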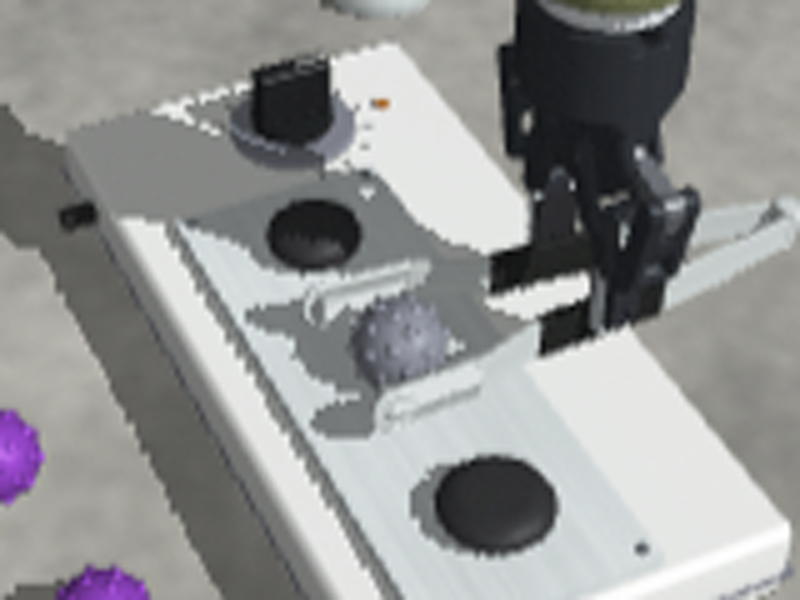

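The picture shows the jaws straddling the ball (403,340), with the arms at (370,290) and (430,395), clear of both stones. Closing.

```bash
python3 -m pendant '[0,0,0,0,0,0,-0.08,0,0,0,0,0,0,0,0,0,0,0,0,0,0.08,0,0,0,0,0,0,0.14,0,0,0,0,0,0,0.2,0,0,0,0,0,0,0.4,0,0,0,0,0,0,1,0,0,0,0,0,0,1,0,0,0,0,0,0,1]' 33
```

```text
time_s: 11.38
position: [513.1, 194.2, 86.7]
eef_rot: [0.0, 0.066, 0.998, 0.0]
contact_force: [0.3, -0.5, -1.6]
grip_width: 0.389
finger_force: 34.2
```

```bash
python3 -m pendant '[0,0,0,0,0,-0.01,1,0,0,0,0,0,-0.03,1,0,0,0,0,0,-0.05,1,0,0,0,0,0,-0.08,1,0,0,0,0,0,-0.11,1,0,0,0,0,0,-0.14,1,0,0,0,0,0,-0.17,1,0,0,0,0,0,-0.19,1,0,0,0,0,0,-0.2,1,0,0,0,0,0,-0.2,1]'
python3 -m pendant '[0,0,0,0,0,0,1,0,0,0,0,0,0,1,0,0,0,0,0,0,1,0,0,0,0,0,0,1,0,0,0,0,0,0,1,0,0,0,0,0,0,1]'
python3 - <<'E'
from h import *
o=save('scene','s8')
a=cv2.imread('pics/s8.png')[110:290,230:470]; cv2.imwrite('pics/m8.png',cv2.resize(a,(800,600),interpolation=2))
E
```

```text
time_s: 12.22
position: [513.6, 194.4, 188.1]
eef_rot: [0.001, 0.066, 0.998, 0.001]
contact_force: [0.4, -0.6, -2.0]
grip_width: 0.395
finger_force: 34.2
time_s: 12.72
position: [513.0, 194.2, 186.2]
eef_rot: [-0.0, 0.066, 0.998, -0.0]
contact_force: [0.3, -0.6, -1.5]
grip_width: 0.392
finger_force: 34.2
```

View pics/m8.png

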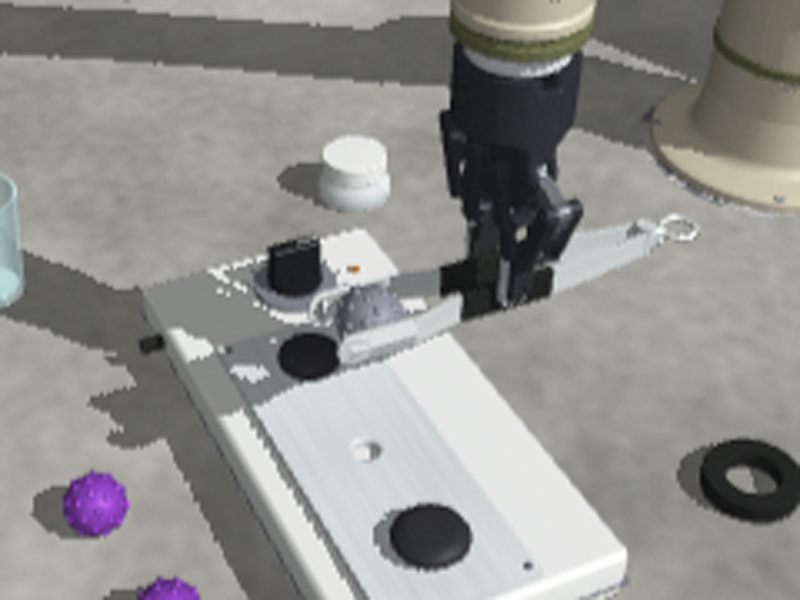

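The ball (370,310) is held in the closed jaws well above its empty dimple (367,450). Both stones are in place and the knob is off.

```bash
python3 -c "
from workcell import manip; print(manip.finish_job())"
```

```text
the job is handed in; nothing more can be done
None
```

The thermostat is turned off against its stop, and the tongs are holding the grey ball about 100 mm above the plate. The job is handed in at about 13 s; both stones looked undisturbed in the last picture.

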